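# Zero the turns counter and hold the dead-man paddle in its run position

### The job

Get the sample dyeing tumbler ready and run it: first turn the knob of the black turns counter anticlockwise all the way back to its zero stop (red mark) and let go of it, then press the yellow spring dead-man paddle down with the fingertips until its pointer stands in the green run band and hold it there for three seconds. Finish while still holding the paddle in the green band; never push it right down to its bottom stop, and leave the jars and the steel pot where they stand.

Things in the scene. Friction and masses are not known exactly. Their poses are not given: they have to be found in the camera images.
- counter: turns counter: black box 130 x 130 x 60 mm high with a blue dial on top, fixed to the bench; origin at the centre of its underside, z up. The reset knob is in the middle of its top. On the dial towards the box's -x side a wide red tick marks zero; white ticks follow every 0.4 rad clockwise. Turned up to 0.35 rad; it may stand left or right of the paddle station
- zero_knob_grip (a point): on the knob's vertical axis, 97 mm above the bench. The knob is a black bar 42 mm long, 14 mm thick, standing 74 to 104 mm above the bench on a 44 mm round skirt (top at 74 mm). This frame turns with it: x along the bar, y across its thickness, z up. A white line on the bar's top lies on the pointer end, towards this frame's -x
- zero_knob (a joint): angle of the reset knob, rad: 0 at the zero stop (pointer end at the red tick, bar along the box's x), growing clockwise seen from above, to 2.8; turn it anticlockwise to zero. Starts between 0.9 and 2.4; friction about 0.03 N m; stays where it is left
- station: dead-man station: grey base 100 (x) x 220 (y) x 50 mm high, fixed to the bench; origin on the bench, the base spans y -115 to +105 mm, z up. The yellow paddle is hinged on a line along x at y +75 mm, 62 mm above the bench, and reaches towards -y. Turned up to 0.35 rad
- index_green (a point): middle of the green run band, 89 mm above the bench, on the upright index plate that stands just past the paddle's free end: 4 mm thin in the station's x, 26 mm wide in y, its top 124 mm above the bench. White above (released), green from 81.5 to 96.5 mm above the bench (run), red below (too far)
- paddle_press (a point): place to press: top of the paddle's black rubber pad (50 x 60 mm), 115 mm from the hinge line, 35 mm short of the free end; 110 mm above the bench when released, about 90 in mid green, 70 at the bottom stop. Paddle: yellow plate 150 x 56 x 10 mm; black pointers at its free end run along the index plate. This frame turns with the paddle
- paddle (a joint): angle of the paddle, rad: 0 released (rising 0.36 rad to its free end), growing as it is pressed, 0.36 at the bottom stop; pointer in mid green at 0.18, inside the green band from 0.13 to 0.23. A spring returns it: pressing at paddle_press takes about 3 N to start, 7 N in mid green, 11 N at the bottom
- amber_bottle: amber glass reagent jar with white cap, 56 mm across, 110 mm tall, loose, standing upright on the bench; origin at the centre of its underside. To be left alone
- dye_jar: dark purple dye jar with grey cap, 58 mm across, 100 mm tall, loose, standing upright on the bench; origin at the centre of its underside. To be left alone
- steel_pot: lidded steel dyeing pot, 60 mm across, 108 mm tall, loose, standing upright on the bench; origin at the centre of its underside. To be left alone
Things that resemble listed ones, but are neither listed nor needed, are in the scene too. Several things have the shape of the station; the one meant has the colours described above.

How it is judged (in metres and radians):
On the way, in this order (a step that is already met when the one before it is completed fails the run):
1. the counter's knob is back at its zero stop and let go, the paddle still released (value of joint zero_knob below 0.08 rad and contact force between the fingers and zero_knob below 0.1 N and value of joint paddle below 0.05 rad), for 0.2 s.
2. the paddle is held in the green run band for three seconds by the fingers (value of joint paddle between 0.12 and 0.24 rad and contact force between the fingers and paddle above 1 N), for 3 s.
At the end, for the whole second after the job is handed in: The knob stands within 0.08 rad of its zero stop, and the fingers are still pressing the paddle (more than 1 N), which is at rest (under 0.05 rad/s) between 0.12 and 0.24 rad (pointer in the green band) (all of step 2 and velocity of joint paddle between -0.05 and 0.05 rad/s and value of joint zero_knob below 0.08 rad); the arm keeps its last pose, push and grip.
It fails at once if the paddle is pushed down to its bottom stop (beyond 0.33 rad) (value of joint paddle above 0.33 rad).
It fails at once if the amber bottle is shifted by more than 25 mm or tipped (distance of amber_bottle from where it was at the start of the episode above 0.025 m or angle between amber_bottle's own z axis and vertical above 0.35 rad).
It fails at once if the dye jar is shifted by more than 25 mm or tipped (distance of dye_jar from where it was at the start of the episode above 0.025 m or angle between dye_jar's own z axis and vertical above 0.35 rad).
It fails at once if the steel pot is shifted by more than 25 mm or tipped (distance of steel_pot from where it was at the start of the episode above 0.025 m or angle between steel_pot's own z axis and vertical above 0.35 rad).
It also fails if it takes over 61 s, if anything falls off the work surface, if the arm or the gripper's body presses on something with over 40 N, if the wrist force passes 120 N, or if a joint passes its speed limit or range.

### The arm

A 6-joint arm with a two-finger parallel gripper is mounted at the origin on the work surface. World frame = base frame: x ahead of the robot, y to its left, z up, the work surface at z = 0. Lengths are in mm, angles in rad, forces in N, time in s.
With the tool pointing down it reaches from about 350 to 925 mm from the base axis. Payload 6.4 kg.
Tool frame: the origin (TCP) lies midway between the tips of the shut fingers; the grasp point (between the pads) lies 19 mm behind it (r.grip_depth is the distance from the TCP to the grasp point, in mm); z points along the fingers, y is the direction in which the jaws open and shut (so a half turn about z gives the same grasp; the last joint's range is limited). The gripper opens to 94 mm and grips with 3 to 60 N. Pads are 16 mm wide; open, the fingers measure 119 mm over their backs; the gripper's body (75 mm by 177 mm) begins 78 mm behind the grasp point.
Start: joints at [1.155, 0.245, 1.558, -0, 1.339, -0.174], TCP at [155.639, 631.102, 205.455] pointing down, gripper open.
Joint ranges: [-3.13, 3.13], [-1.02, 2.26], [0.13, 2.54], [-0.95, 4.09], [0.21, 2.88], [-2.74, 2.74]. Speed limits (rad/s): [2.57, 2.57, 3.14, 3.14, 3.14, 3.14].

### API

Orientations are given as a unit quaternion [x, y, z, w].
In Python, from workcell import sensors, eyes, r gives the robot as it stands. The module is installed in compiled form; this text tells all that it offers.
- The arm moves only by the tool arm_command, never from a script. Its argument "steps" is a list of rows, each a list of 5 numbers: the shift along the tool's x, y, z in m, then the turn about the tool's z in degrees, then the opening, from 0 (shut) to 1 (fully open). In form: [[dx, dy, dz, turn, gripper], ...]. A call has 1 to 12 rows; each row shifts and turns the pose as measured when the row begins, along the tool's axes as they then stand; what a row does not reach is not made up. A row lasts 1/8 s, in which the tool goes at most 62.5 mm and 10.7 degrees, less where a joint would pass 70% of its speed; a pose out of reach is approached as far as the arm can. A call with a gripper value outside its range is refused whole. The fingers move at their own pace and stop on an object; "newtons" is the grip in N (left out, the last holds). Time passes only in rows, so rows that do not move let the fingers close. It gives the time, the measured TCP pose, the force and the opening at its end, in the units of the state.
- sensors.sense(): the state, without advancing time (a new reading comes with each control period).
- eyes.get_image(name): name is "scene" or "top"; returns a dict with "img" (420x560x3 uint8, red, green, blue), "mtx" (3x3 intrinsics, pixels), "pose" (4x4, takes a point from camera to world coordinates). Camera axes: x right, y down, z forward; pixel columns grow to the right and rows downward; lengths in mm; the calibration is good to about 2 mm. A picture is of the moment at which its call begins. There is no depth.
- r.job_done(): hands the job in, once; it reports no verdict.
The state is a dict: "t": time; "joints": joint angles; "dq": joint speeds; "joint_torque": joint torques, N m; "position": TCP position; "orientation": TCP orientation; "ft_force": force on the tool from outside, world axes, zero at the start; "wrist_torque": the same for the moment, N m; "opening": opening from 0.0 (shut) to 1.0 (fully open).
Only numpy, scipy, OpenCV 4.12 (cv2) and the standard library are available. Lean on these libraries where they do the work, as an engineer would, in place of code of your own. Each camera call takes 0.05 s, during which the arm holds its last target. There are 200 camera calls.

## Working session

There is one attempt and no reset: what is moved stays moved. The work goes in short steps, Python scripts to look and compute and a tool call to move; the robot and the scene stay as the last step left them, time stands still between calls to the robot, and variables do not carry over. Pictures are saved under pics/ and viewed, about 8 in all and at most 12, crops included, and the job is handed in when it is done.

Besides the shell and the picture viewer there is one more tool, called after ">>>" in YAML: its name, and indented under it one key for each argument. arm_command: Moves the arm, as the interface text tells. Its arguments: {"type":"object","properties":{"steps":{"type":"array"},"newtons":{"type":"number"}},"required":["steps"]}

```bash
mkdir -p pics && cat > h.py <<'E'
import numpy as np, cv2
from workcell import sensors, eyes, r
def snap(name,fn):
    d=eyes.get_image(name); cv2.imwrite(f'pics/{fn}.png',d['img'][:,:,::-1]); np.savez(f'pics/{fn}.npz',**d); return d
def w(d,u,v,z):
    K=np.array(d['mtx']);P=np.array(d['pose']); ray=P[:3,:3]@np.linalg.solve(K,[u,v,1]); o=P[:3,3]
    return (o+ray*(z-o[2])/ray[2]).round(1)
def px(d,p):
    K=np.array(d['mtx']);P=np.array(d['pose']); c=P[:3,:3].T@(np.array(p)-P[:3,3]); q=K@c; return (q[:2]/q[2]).round(1)
E
python3 - <<'E'
from h import *
a=snap('top','top0');b=snap('scene','scene0')
for d in(a,b): print(np.array(d['pose']).round(2).tolist(),np.array(d['mtx']).round(1).tolist())
s=sensors.sense();print(s['t'],s['position'],s['orientation'],s['opening'],s['ft_force'])
E
```

```text
[[-0.03, -0.97, 0.24, 244.68], [-1.0, 0.03, -0.01, 59.38], [0.0, -0.24, -0.97, 1189.04], [0.0, 0.0, 0.0, 1.0]] [[424.2, 0.0, 278.4], [0.0, 424.2, 206.8], [0.0, 0.0, 1.0]]
[[0.21, 0.59, -0.78, 1322.82], [0.98, -0.14, 0.16, -112.78], [-0.01, -0.79, -0.61, 743.89], [0.0, 0.0, 0.0, 1.0]] [[394.9, 0.0, 282.6], [0.0, 394.9, 215.0], [0.0, 0.0, 1.0]]
0.1 [155.43042331 630.5860402  204.47053405] [ 1.20609927e-01  9.92699605e-01 -8.29198547e-04 -2.27661239e-04] 1.0035480726564008 [ 1.11247371 -0.05984387 -0.27078499]
```

View pics/top0.png

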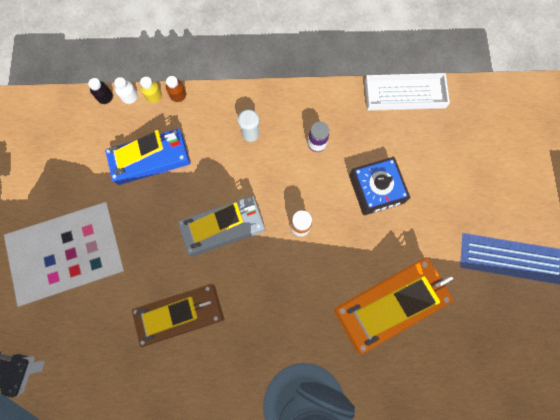

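View pics/scene0.png

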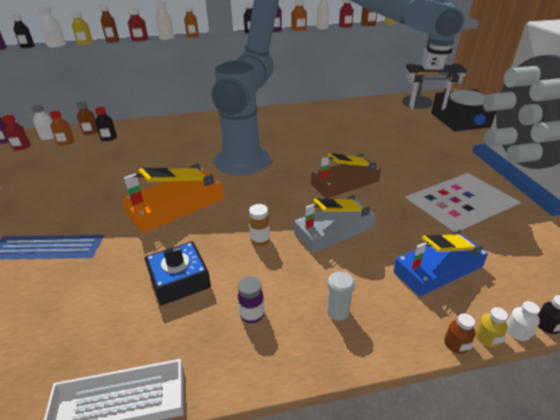

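Top view: the paddle stations are grey (222,226), blue (148,157), brown (178,315) and orange (393,305). Only the grey one has the described grey base. The counter is at (380,186), the amber jar at (302,222), the dye jar at (318,137) and the pot at (250,127). I'll enlarge the grey station and the counter.

```bash
python3 - <<'E'
from h import *
i=cv2.imread('pics/top0.png')
f=lambda x,y:cv2.resize(i[y:y+90,x:x+100],None,fx=4,fy=4,interpolation=cv2.INTER_CUBIC)
A=np.hstack([f(170,182),f(330,142)])
j=cv2.imread('pics/scene0.png')
cv2.imwrite('pics/crop1.png',A)
E
```

```text
(no output)
```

View pics/crop1.png

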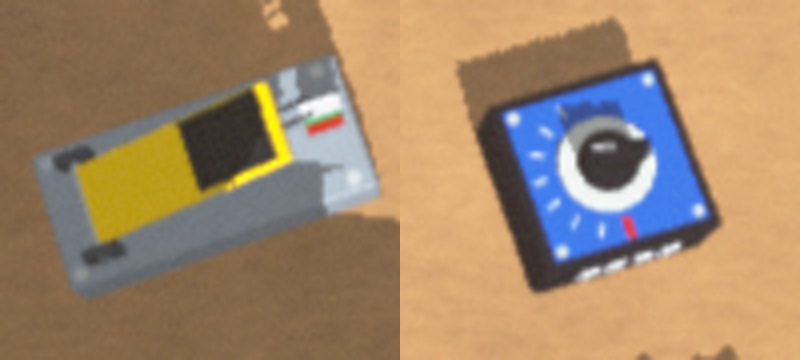

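The crop confirms the grey base, yellow paddle and black pad, with the free end and index plate on the image right (world -y). The counter's red tick is at crop (629,228). The knob's white line is at (603,147), left of the bar centre, so the pointer faces image-left (world +y). Next I turn these pixels into poses.

```bash
python3 - <<'E'
from h import *
d=np.load('pics/top0.npz')
C=lambda x,y,z:w(d,330+(x-400)/4,142+y/4,z)
S=lambda x,y,z:w(d,170+x/4,182+y/4,z)
c=[C(500,105,60),C(655,62,60),C(718,220,60),C(555,265,60)]
print('counter',np.array(c).tolist(),np.mean(c,0))
print('tick',C(629,228,60),'skirt',C(608,159,74),'bar ends',C(584,150,104),C(648,150,104),'line',C(592,146,104),C(616,148,104))
s=[S(35,158,50),S(330,58,50),S(380,190,50),S(85,282,50)]
print('station',np.array(s).tolist(),np.mean(s,0))
p=[S(180,125,114),S(258,88,118),S(277,160,118),S(200,192,102)];print('pad',np.array(p).tolist(),np.mean(p,0))
for n,x,y,h in(('amber',302,217,110),('dye',320,130,100),('pot',248,118,108)):print(n,w(d,x,y,h))
E
```

```text
counter [[624.6, -167.3, 60.0], [653.1, -278.9, 60.0], [536.8, -311.3, 60.0], [508.4, -196.5, 60.0]] [ 580.725 -238.5     60.   ]
tick [ 533.  -249.5   60. ] skirt [ 578.7 -235.7   74. ] bar ends [ 576.5 -212.3  104. ] [ 575.1 -255.1  104. ] line [ 579.1 -217.9  104. ] [ 577.2 -233.8  104. ]
station [[489.4, 324.7, 50.0], [554.1, 121.6, 50.0], [459.9, 89.0, 50.0], [403.1, 289.0, 50.0]] [476.625 206.075  50.   ]
pad [[494.7, 216.2, 114.0], [516.9, 165.0, 118.0], [468.7, 153.1, 118.0], [452.3, 204.7, 102.0]] [483.15 184.75 113.  ]
amber [478.7  -9.6 110. ]
dye [725.2 -70.8 100. ]
pot [763.4 127.2 108. ]
```

>>> arm_command:
  steps:
    - [-0.038,-0.046,0,0,1]
    - [-0.038,-0.046,0,0,1]
    - [-0.038,-0.046,0,0,1]
    - [-0.038,-0.046,0,0,1]
    - [-0.038,-0.046,0,0,1]
    - [-0.038,-0.046,0,0,1]
    - [-0.038,-0.046,0,0,1]
    - [-0.038,-0.046,0,0,1]
    - [-0.038,-0.046,0,0,1]
    - [-0.038,-0.046,0,0,1]
    - [-0.038,-0.046,0,0,1]
    - [-0.038,-0.046,0,0,1]

```text
t: 1.6
position: [472.4, -32.2, 202.5]
orientation: [0.117, 0.993, -0.002, 0.0]
ft_force: [0.8, 0.5, 0.1]
opening: 1.001
```

```bash
cat >> h.py <<'E'
from scipy.spatial.transform import Rotation as Ro
def to(x,y,z):
    s=sensors.sense();R=Ro.from_quat(s['orientation']).as_matrix()
    print('t',round(s['t'],2),'pos',np.round(s['position'],1),'yawY',round(np.degrees(np.arctan2(R[1,1],R[0,1])),1),'tz',R[:,2].round(3),'q6',round(s['joints'][5],2),'open',round(s['opening'],3),'F',np.round(s['ft_force'],1),'tau',np.round(s['wrist_torque'],2))
    print('need tool',(R.T@(np.array([x,y,z])-s['position'])).round(1)); return s
E
python3 -c "
from h import *
to(578,-236,150)"
```

```text
t 1.6 pos [472.4 -32.2 202.5] yawY 76.6 tz [ 0.    -0.004 -1.   ] q6 -1.64 open 1.001 F [0.8 0.5 0.1] tau [-0.02 -0.03 -0.03]
need tool [-150.  -173.5   53.3]
```

>>> arm_command:
  steps:
    - [-0.037,-0.043,0.005,0,1]
    - [-0.037,-0.043,0.01,0,1]
    - [-0.037,-0.043,0.01,0,1]
    - [-0.037,-0.043,0.01,0,1]
    - [0,0,0,10,0.6]
    - [0,0,0,10,0.6]
    - [0,0,0,10,0.6]
    - [0,0,0,10,0.6]
    - [0,0,0,10,0.6]
    - [0,0,0,10,0.6]
    - [0,0,0,10,0.6]
    - [0,0,0,5,0.6]

```text
t: 3.1
position: [575.9, -244.8, 158.9]
orientation: [0.716, 0.698, -0.002, -0.005]
ft_force: [1.0, -0.6, 0.8]
opening: 0.597
```

```bash
python3 -c "
from h import *
to(578,-236,80)
b=snap('scene','sc1');i=cv2.imread('pics/sc1.png')
print(px(b,(578,-236,104)),px(b,(578,-236,80)))
x,y=px(b,(578,-236,104)).astype(int)
A=cv2.resize(i[y-70:y+50,x-70:x+70],None,fx=5,fy=5,interpolation=cv2.INTER_CUBIC)
cv2.imwrite('pics/c2.png',A)
print(x-70,y-70)"
```

```text
t 3.1 pos [ 575.9 -244.8  158.9] yawY -1.4 tz [-0.01   0.003 -1.   ] q6 -0.56 open 0.597 F [ 1.  -0.6  0.8] tau [-0.03  0.15 -0.  ]
need tool [ 8.6  2.7 78.9]
[172.  249.4] [173.8 256.7]
102 179
```

View pics/c2.png

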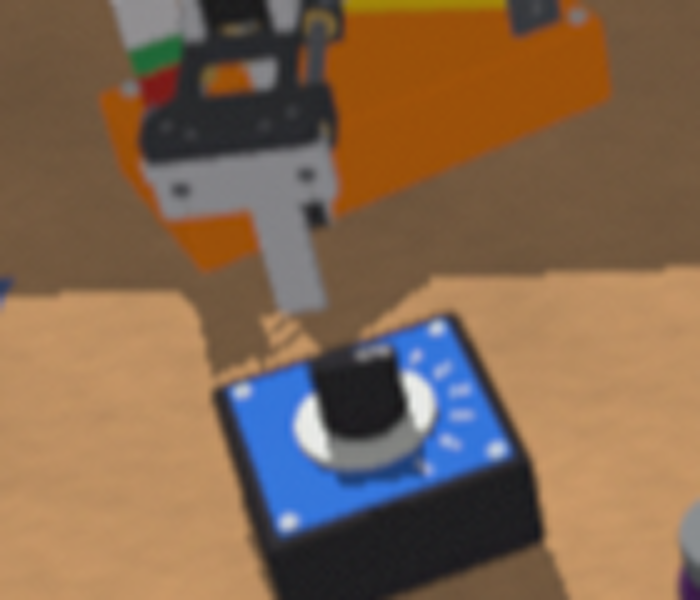

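The bar top runs from (312,362) to (395,350) in the crop. Its centre is at full-frame (172.8,250.4), against a predicted (172,249.4), so the knob position holds. The white line is on the world +y half. I'll descend and grip.

>>> arm_command:
  steps:
    - [0.009,0.003,0,-1,0.6]
    - [0,0,0.02,0,0.6]
    - [0,0,0.02,0,0.6]
    - [0,0,0.02,0,0.6]
    - [0,0,0.013,0,0.6]
    - [0,0,0.003,0,0.6]

```text
t: 3.9
position: [576.6, -233.6, 74.5]
orientation: [0.708, 0.706, -0.003, -0.007]
ft_force: [-0.1, -0.5, 0.1]
opening: 0.604
```

```bash
python3 -c "
from h import *
to(578,-236,80)"
```

```text
t 3.9 pos [ 576.6 -233.6   74.5] yawY -0.2 tz [-0.014  0.006 -1.   ] q6 -0.56 open 0.604 F [-0.1 -0.5  0.1] tau [-0.07  0.11 -0.02]
need tool [-2.3  1.4 -5.5]
```

Slightly low, so I raise about 6 mm, close gently, then turn.

>>> arm_command:
  steps:
    - [-0.002,0.001,-0.007,0,0.6]
    - [0,0,0,0,0]
    - [0,0,0,0,0]
    - [0,0,0,0,0]
    - [0,0,0,0,0]
    - [0,0,0,0,0]
  newtons: 15

```text
t: 4.65
position: [578.5, -236.9, 84.5]
orientation: [0.708, 0.706, -0.003, -0.006]
ft_force: [-3.7, -1.0, 1.9]
opening: 0.15
```

```bash
python3 -c "
from h import *
to(578,-236,80)"
```

```text
t 4.65 pos [ 578.5 -236.9   84.5] yawY -0.2 tz [-0.013  0.004 -1.   ] q6 -0.56 open 0.15 F [-3.7 -1.   1.9] tau [-0.1   0.74 -0.01]
need tool [ 0.9 -0.4  4.5]
```

Opening 0.15 is 14 mm, the bar's thickness, so the knob is gripped. Turning anticlockwise.

>>> arm_command:
  steps:
    - [0,0,0,-8,0]
    - [0,0,0,-8,0]
    - [0,0,0,-8,0]
    - [0,0,0,-8,0]
    - [0,0,0,-8,0]
    - [0,0,0,-8,0]
    - [0,0,0,-8,0]
    - [0,0,0,-8,0]
    - [0,0,0,-8,0]
    - [0,0,0,-8,0]
    - [0,0,0,-8,0]

```text
t: 6.02
position: [579.5, -236.0, 84.5]
orientation: [-0.006, 1.0, 0.003, -0.004]
ft_force: [-0.2, 1.1, 1.4]
opening: 0.151
```

```bash
python3 -c "
from h import *
to(578,-236,80)"
```

```text
t 6.03 pos [ 579.5 -236.    84.5] yawY 90.6 tz [-0.009  0.005 -1.   ] q6 -2.15 open 0.151 F [-0.2  1.1  1.4] tau [-0.07  0.06 -0.05]
need tool [ 1.4 -0.   4.5]
```

Now smaller turns, watching the wrist moment for the stop (expected near yaw 104°).

>>> arm_command:
  steps:
    - [0,0,0,-5,0]
    - [0,0,0,-5,0]
    - [0,0,0,-4,0]
    - [0,0,0,-4,0]

```text
t: 6.52
position: [579.6, -235.6, 84.5]
orientation: [-0.167, 0.986, 0.003, -0.004]
ft_force: [0.8, 1.2, -0.5]
opening: 0.153
```

```bash
python3 -c "
from h import *
to(578,-236,80)"
```

```text
t 6.53 pos [ 579.6 -235.6   84.5] yawY 109.2 tz [-0.008  0.005 -1.   ] q6 -2.47 open 0.153 F [ 0.8  1.2 -0.5] tau [ 0.05 -0.17 -0.35]
need tool [1.6 0.1 4.5]
```

>>> arm_command:
  steps:
    - [0,0,0,-4,0]
    - [0,0,0,-3,0]

```text
t: 6.78
position: [580.1, -235.4, 84.4]
orientation: [-0.227, 0.974, 0.004, -0.002]
ft_force: [0.2, 0.1, 0.4]
opening: 0.176
```

```bash
python3 -c "
from h import *
to(578,-236,80)"
```

```text
t 6.78 pos [ 580.1 -235.4   84.4] yawY 116.3 tz [-0.006  0.006 -1.   ] q6 -2.6 open 0.176 F [0.2 0.1 0.4] tau [ 0.01  0.   -0.51]
need tool [2.2 0.3 4.4]
```

The moment is 0.51 N m and the jaws are being forced apart on the bar, so the knob is hard on its stop. I'll release, rise and look.

>>> arm_command:
  steps:
    - [0,0,0,0,0.6]
    - [0,0,0,0,0.6]
    - [0,0,0,0,0.6]
    - [0,0,-0.03,0,0.6]
    - [0,0,-0.05,0,0.6]
    - [0,0,-0.05,0,0.6]
    - [-0.05,0,0,0,0.6]
    - [-0.05,0,0,0,0.6]

```text
t: 7.78
position: [670.9, -192.8, 218.6]
orientation: [-0.224, 0.975, 0.004, -0.002]
ft_force: [0.1, 0.5, -0.1]
opening: 0.602
```

```bash
python3 -c "
from h import *
to(486.6,174.6,150)
b=snap('top','t3');i=cv2.imread('pics/t3.png')
s=snap('scene','s3');j=cv2.imread('pics/s3.png')
f=lambda i,x,y:cv2.resize(i[y:y+90,x:x+80],None,fx=5,fy=5,interpolation=cv2.INTER_CUBIC)
cv2.imwrite('pics/c3.png',np.hstack([f(i,340,142),f(j,135,225)]))"
```

```text
t 7.78 pos [ 670.9 -192.8  218.6] yawY 115.9 tz [-0.006  0.006 -1.   ] q6 -2.47 open 0.602 F [ 0.1  0.5 -0.1] tau [0.04 0.03 0.02]
need tool [  5.4 410.4  72. ]
```

View pics/c3.png

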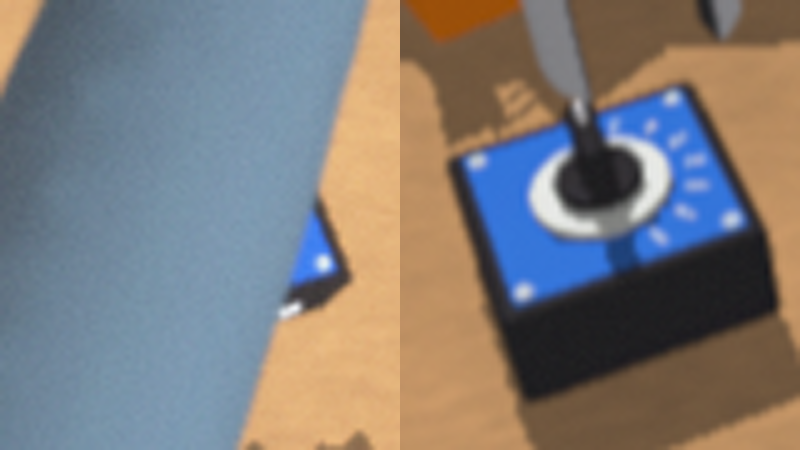

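The knob pointer (crop (578,105)) now stands along the box's side edges at the zero side. I move above the paddle with the fingers shut.

>>> arm_command:
  steps:
    - [0.001,0.055,0,0,0]
    - [0.001,0.055,0,0,0]
    - [0.001,0.055,0,0,0]
    - [0.001,0.055,0,0,0]
    - [0.001,0.055,0,0,0]
    - [0.001,0.055,0,0,0]
    - [0,0.05,0.01,0,0]
    - [0,0.03,0.02,0,0]
    - [0,0,0.01,8,0]
    - [0,0,0,0,0]

```text
t: 9.12
position: [476.5, 181.9, 178.0]
orientation: [-0.154, 0.988, 0.003, -0.003]
ft_force: [-0.5, -0.6, -0.3]
opening: 0.002
```

```bash
python3 -c "
from h import *
to(486.6,174.6,130)
b=snap('top','t4');i=cv2.imread('pics/t4.png')
s=snap('scene','s4');j=cv2.imread('pics/s4.png')
f=lambda i,x,y:cv2.resize(i[y:y+110,x:x+80],None,fx=5,fy=5,interpolation=cv2.INTER_CUBIC)
cv2.imwrite('pics/c4.png',np.hstack([f(i,340,130),f(j,295,160)]))"
```

```text
t 9.12 pos [476.5 181.9 178. ] yawY 107.7 tz [-0.007  0.006 -1.   ] q6 -1.74 open 0.002 F [-0.5 -0.6 -0.3] tau [ 0.05 -0.02 -0.02]
need tool [ -7.6 -10.4  47.9]
```

View pics/c4.png

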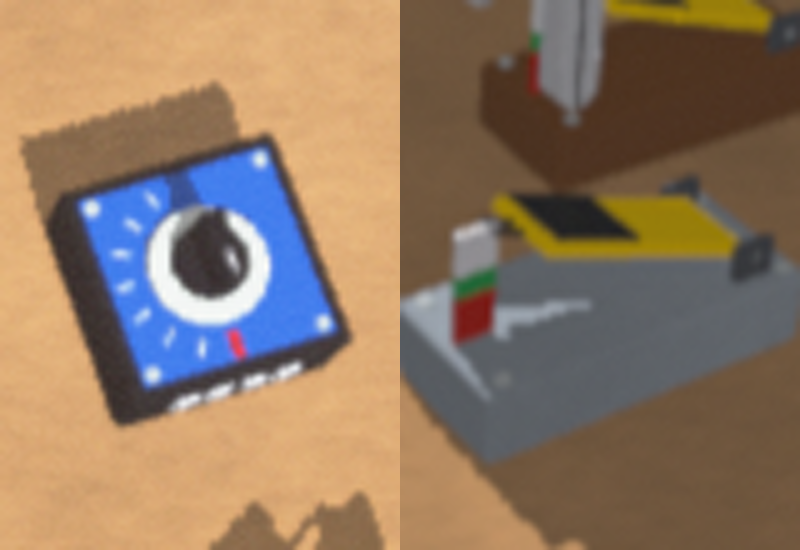

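Top crop: the white line (232,258) points at the red tick (237,345), so the knob is at zero. The scene crop shows the paddle released (pointer at the white part), with the pad centre near full-frame (330,203). I check that against the prediction and go lower.

>>> arm_command:
  steps:
    - [-0.0076,-0.01,0.01,0,0]
    - [0,0,0.02,0,0]
    - [0,0,0.01,0,0]
    - [0,0,0,0,0]

```text
t: 9.72
position: [491.1, 171.8, 138.4]
orientation: [-0.154, 0.988, 0.003, -0.001]
ft_force: [-0.1, 1.0, 0.6]
opening: 0.005
```

```bash
python3 -c "
from h import *
to(486.6,174.6,115)
d=np.load('pics/s4.npz');print(px(d,(485,179.7,110)),w(d,329.8,203.4,110))"
```

```text
t 9.72 pos [491.1 171.8 138.4] yawY 107.7 tz [-0.002  0.006 -1.   ] q6 -1.77 open 0.005 F [-0.1  1.   0.6] tau [0.04 0.01 0.03]
need tool [ 3.4  3.9 23.5]
[326.8 202.5] [490.8 186.5 110. ]
```

>>> arm_command:
  steps:
    - [0.001,0.006,0.005,0,0]
    - [0,0,0.01,0,0]
    - [0,0,0.006,0,0]
    - [0,0,0,0,0]
    - [0,0,0,0,0]

```text
t: 10.35
position: [489.1, 177.8, 117.3]
orientation: [-0.154, 0.988, 0.003, 0.0]
ft_force: [-0.2, 0.2, 0.5]
opening: 0.001
```

```bash
python3 -c "
from h import *
to(488,178,92)"
```

```text
t 10.35 pos [489.1 177.8 117.3] yawY 107.7 tz [-0.     0.006 -1.   ] q6 -1.76 open 0.001 F [-0.2  0.2  0.5] tau [ 0.01 -0.01 -0.02]
need tool [ 1.   0.4 25.3]
```

>>> arm_command:
  steps:
    - [0,0,0.005,0,0]
    - [0,0,0.005,0,0]
    - [0,0,0.005,0,0]
    - [0,0,0.004,0,0]
    - [0,0,0.003,0,0]
    - [0,0,0,0,0]

```text
t: 11.1
position: [492.0, 176.3, 97.9]
orientation: [-0.154, 0.988, 0.001, 0.003]
ft_force: [-2.0, 0.5, 5.2]
opening: 0.004
```

```bash
python3 -c "
from h import *
to(488,178,92)
s=snap('scene','s5');j=cv2.imread('pics/s5.png')
cv2.imwrite('pics/c5.png',cv2.resize(j[170:240,290:380],None,fx=8,fy=8,interpolation=cv2.INTER_CUBIC))"
```

```text
t 11.1 pos [492.  176.3  97.9] yawY 107.7 tz [ 0.005  0.002 -1.   ] q6 -1.76 open 0.004 F [-2.   0.5  5.2] tau [0.01 0.51 0.04]
need tool [3.3 2.9 5.9]
```

View pics/c5.png

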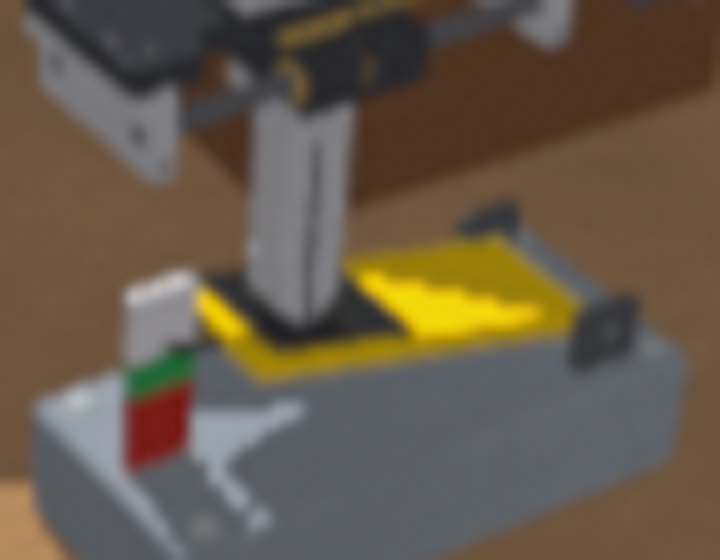

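The fingers are on the pad. The pointer at crop (200,345) is at the top edge of the green, with 5.2 N, so about 5 mm more is needed.

>>> arm_command:
  steps:
    - [0.002,0,0.003,0,0]
    - [0,0,0.004,0,0]
    - [0,0,0.002,0,0]
    - [0,0,0,0,0]

```text
t: 11.65
position: [492.7, 175.0, 91.8]
orientation: [-0.154, 0.988, -0.0, 0.005]
ft_force: [-2.7, 0.2, 7.4]
opening: 0.001
```

```bash
python3 -c "
from h import *
to(488,178,92)
s=snap('scene','s6');j=cv2.imread('pics/s6.png')
cv2.imwrite('pics/c6.png',cv2.resize(j[170:240,290:380],None,fx=8,fy=8,interpolation=cv2.INTER_CUBIC))"
```

```text
t 11.65 pos [492.7 175.   91.8] yawY 107.8 tz [ 0.009  0.001 -1.   ] q6 -1.76 open 0.001 F [-2.7  0.2  7.4] tau [-0.07  0.52 -0.04]
need tool [ 3.5  4.3 -0.2]
```

View pics/c6.png

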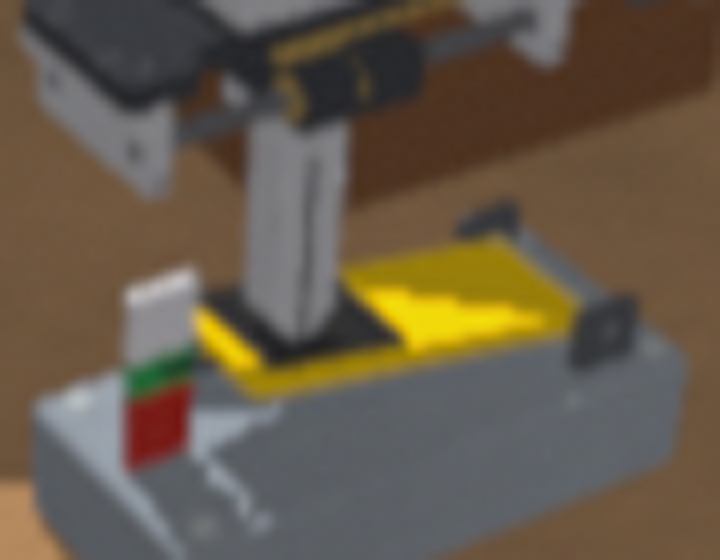

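The pointer at (200,368) is in mid green, with 7.4 N and z 92, so all three agree. I hold, watching for creep.

>>> arm_command:
  steps:
    - [0,0,0,0,0]
    - [0,0,0,0,0]
    - [0,0,0,0,0]
    - [0,0,0,0,0]
    - [0,0,0,0,0]
    - [0,0,0,0,0]

```text
t: 12.45
position: [492.4, 175.6, 94.4]
orientation: [-0.154, 0.988, 0.0, 0.003]
ft_force: [-2.8, -1.2, 7.1]
opening: 0.006
```

It creeps up about 0.4 mm per row, so I compensate.

>>> arm_command:
  steps:
    - [0,0,0.0015,0,0]
    - [0,0,0.001,0,0]
    - [0,0,0.0005,0,0]
    - [0,0,0.0005,0,0]
    - [0,0,0.0005,0,0]
    - [0,0,0.0005,0,0]
    - [0,0,0.0005,0,0]
    - [0,0,0.0005,0,0]

```text
t: 13.45
position: [492.6, 175.1, 92.4]
orientation: [-0.154, 0.988, -0.0, 0.002]
ft_force: [-2.8, -0.7, 6.9]
opening: 0.004
```

>>> arm_command:
  steps:
    - [0,0,0.0005,0,0]
    - [0,0,0.0005,0,0]
    - [0,0,0.0005,0,0]
    - [0,0,0.0005,0,0]
    - [0,0,0.0005,0,0]
    - [0,0,0.0005,0,0]

```text
t: 14.2
position: [492.6, 175.1, 92.1]
orientation: [-0.154, 0.988, -0.0, 0.001]
ft_force: [-1.9, -1.5, 6.9]
opening: 0.004
```

Steady. I hold for the full three seconds again, with a margin.

>>> arm_command:
  steps:
    - [0,0,0.0004,0,0]
    - [0,0,0.0005,0,0]
    - [0,0,0.0005,0,0]
    - [0,0,0.0005,0,0]
    - [0,0,0.0004,0,0]
    - [0,0,0.0005,0,0]
    - [0,0,0.0005,0,0]
    - [0,0,0.0004,0,0]
    - [0,0,0.0005,0,0]
    - [0,0,0.0005,0,0]
    - [0,0,0.0004,0,0]
    - [0,0,0.0005,0,0]

```text
t: 15.7
position: [492.7, 175.0, 92.0]
orientation: [-0.155, 0.988, -0.0, -0.002]
ft_force: [-2.0, -1.2, 6.4]
opening: 0.005
```

>>> arm_command:
  steps:
    - [0,0,0.0004,0,0]
    - [0,0,0.0005,0,0]
    - [0,0,0.0005,0,0]
    - [0,0,0.0005,0,0]
    - [0,0,0.0004,0,0]
    - [0,0,0.0005,0,0]
    - [0,0,0.0005,0,0]
    - [0,0,0.0004,0,0]
    - [0,0,0.0005,0,0]
    - [0,0,0.0005,0,0]
    - [0,0,0.0004,0,0]
    - [0,0,0.0005,0,0]

```text
t: 17.2
position: [492.7, 175.0, 91.9]
orientation: [-0.155, 0.988, -0.001, -0.004]
ft_force: [-2.6, -2.2, 6.9]
opening: 0.006
```

```bash
python3 -c "
from h import *
to(488,178,92)
s=snap('scene','s7');j=cv2.imread('pics/s7.png');i=cv2.imread('pics/t4.png')
k=snap('top','t7');k=cv2.imread('pics/t7.png')
to(488,178,92)
cv2.imwrite('pics/c7.png',np.hstack([cv2.resize(j[180:240,290:340],(400,480),interpolation=cv2.INTER_CUBIC),cv2.resize(k[155:215,355:405],(400,480),interpolation=cv2.INTER_CUBIC)]))"
```

```text
t 17.2 pos [492.7 175.   91.9] yawY 107.8 tz [-0.009 -0.002 -1.   ] q6 -1.76 open 0.006 F [-2.6 -2.2  6.9] tau [-0.26  0.45  0.04]
need tool [ 3.5  4.3 -0.1]
t 17.3 pos [492.7 175.   91.9] yawY 107.8 tz [-0.009 -0.002 -1.   ] q6 -1.76 open 0.003 F [-3.3 -1.4  7. ] tau [-0.25  0.53 -0.03]
need tool [ 3.5  4.3 -0.1]
```

View pics/c7.png

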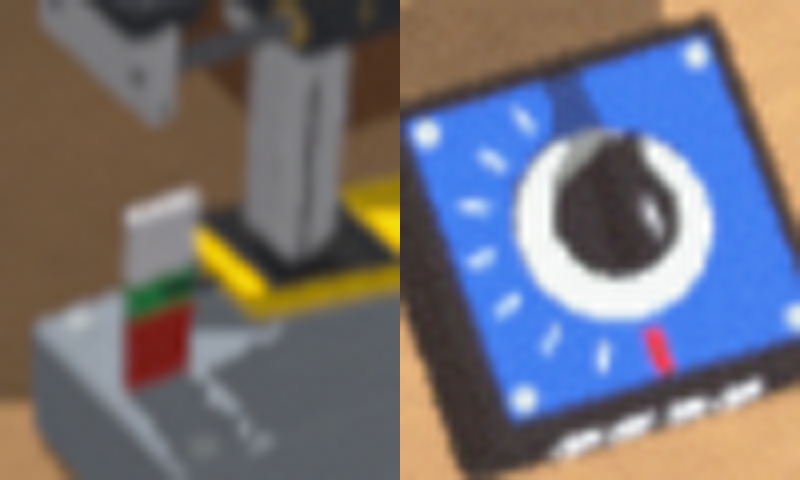

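The pointer at (185,287) is within the green, and the knob bar lies parallel to the box sides with the white line at the red-tick end. Handing in.

```bash
python3 -c "
from h import *
r.job_done(); to(488,178,92)"
```

```text
the job is handed in; nothing more can be done
the job is handed in; nothing more can be done
```

I turned the counter's knob anticlockwise about 105° onto its zero stop and let go of it. I then pressed the grey station's paddle into the green band with the shut fingers, held it there for over 5 s, and handed in at about 17 s while still holding. `job_done` reports no verdict, so the outcome rests on these last checks:

- **Knob:** the wrist moment rose to 0.5 N m at the stop. Close-ups after release show the bar parallel to the box sides, with its white line at the red-tick end. I judged this by eye and did not measure the angle.
- **Paddle:** the pointer was in the green band in the last picture, with 7 N of push and the tip at 92 mm, matching the mid-green figures. Early in the hold it crept up 2.6 mm (my estimate: about 0.155 rad, still in the green). I corrected for that and it then stayed steady to within about 0.5 mm.
- **Station position:** my estimates of the pad centre disagreed by up to about 8 mm, so I pressed at a point in between.
- **Jars and pot:** I kept the moves well clear of the jars and the steel pot, but took no separate picture to confirm they had not moved.

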